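# Slide the piston and the parts dish onto their rings on the inspection plate

### The job

On the grey inspection plate the piston is standing on the large ring, which belongs to the parts dish. Slide the piston across the plate into the small ring, then slide the dish, with the bearing that lies in it, into the large ring, so that each ends up inside its ring line. Do not lift or tip either of them off the plate, keep the bearing in the dish, leave the gear and the other bearing on the plate where they are, and let go of everything.

Things in the scene. Friction and masses are not known exactly. Their poses are not given: they have to be found in the camera images.
- plate: Fixed grey inspection plate lying on the bench, 270 mm (x) by 420 mm (y), top flat and 30 mm above the bench. Origin at the centre of its underside, at bench height; z up. Its yaw varies a little. Behind it on the bench stand a tool box, a carton and a bench grinder, 90 to 200 mm tall, the nearest part (the left work rest of the grinder) from about x = 0.63 m on, the rest from about 0.72 m on: keep the gripper and wrist clear of them.
- large_ring: Large circle drawn on the plate's top with a dark line (no height to speak of, nothing to bump into), inner diameter 134 mm, line 3 mm wide, with four short ticks. Origin at the centre of the circle on the plate's top, z up. The dish belongs here.
- small_ring: Small circle drawn in the same way on the plate's top, inner diameter 94 mm. Origin at its centre on the plate's top, z up. The piston belongs here.
- piston: Bare light-metal engine piston standing upright, crown up, 70 mm diameter, 58 mm tall, about 0.3 kg, loose; at the start it stands on the large ring. Origin at the centre of its underside, z up.
- dish: Round open steel parts dish with upright wall and flat bottom with a black rubber foot, 109 mm outer diameter, wall 3 mm, 35 mm tall overall, about 0.3 kg, loose; a small bearing lies in it. Origin at the centre of its underside, z up. At the start it stands on the plate on neither ring.
- dish_bearing: Small ball bearing, 47 mm diameter, 14 mm thick, lying flat and loose on the dish's inner floor, 5 mm above the dish's underside. Origin at the centre of its underside. It may slide about in the dish but must stay in it.
- pinion: Bystander: gear wheel, 60 mm diameter, 21 mm tall, lying loose near the far right corner of the plate. Origin at the centre of its underside.
- bearing: Bystander: ball bearing, 62 mm diameter, 16 mm tall, lying loose near the far left corner of the plate. Origin at the centre of its underside.
Not all that is in view belongs to the job. What is meant by the dish is not orange, and is the smaller of those in its own colour.

How it is judged:
By the outcome, as a careful person would: the job done as asked, in the order asked, and still so for the second after the job is handed in, with the robot touching nothing.
It also fails if it takes over 54 s, if anything falls off the work surface, if the arm or the gripper's body presses on something with over 40 N, if the wrist force passes 120 N, or if a joint passes its speed limit or range.

### The arm

A 6-joint arm with a two-finger parallel gripper is mounted at the origin on a cart in front of the work surface, level with it; the furniture and walls round the work are solid. World frame = base frame: x ahead of the robot, y to its left, z up, the work surface at z = 0. Lengths are in m, angles in rad, forces in N, time in s.
With the tool pointing down it reaches from about 0.2 to 0.875 m from the base axis. Payload 3.4 kg.
Tool frame: the origin (TCP) lies between the finger pads; the fingertips stand 25 mm ahead of it and the grasp point (between the pads) lies 6 mm ahead of it (r.nose_length is the z of the fingertips in the tool frame, in m); z points along the fingers, y is the line along which they close (so a half turn about z gives the same grasp; the last joint's range is limited). The gripper opens to 94 mm and grips with 3 to 60 N. Pads are 16 mm wide; open, the fingers measure 119 mm over their backs; the gripper's body (75 mm by 177 mm) begins 78 mm behind the grasp point.
Start: joints at [1.115, 0.276, 1.505, -0, 1.361, -0.121], TCP at [0.189, 0.543, 0.23] pointing down, gripper open.
Joint ranges: [-2.89, 2.89], [-0.75, 2.08], [0.22, 2.7], [-1.18, 4.32], [0.11, 2.71], [-2.7, 2.7]. Speed limits (rad/s): [2.57, 2.57, 3.14, 3.14, 3.14, 3.14].

### API

Orientations are given as a unit quaternion [w, x, y, z].
In Python, from plant import r, gripper_to, inverse_kinematics, vision, models, telemetry gives the robot as it stands. Calls block until the motion is done:
- r.move_to(position, orientation): joint-space move of the TCP to a pose.
- r.move_l(position, rot=None, vel=0.15, guard=None): straight line of the TCP; rot=None keeps the orientation; vel is the mean speed in m/s. With guard (N) it stops when the force on the tool has changed by that much, and returns True; else False.
- r.movej(angles): joint-space move.
- gripper_to(opening, f_grip=None): finger opening in m; f_grip is the grip in N (None keeps the last); returns when the fingers have stopped.
- r.hold(seconds).
- inverse_kinematics(position, orientation): joint angles nearest the present ones, or None.
- vision.snapshot(name): name is "scene" or "top" or "wrist"; returns the picture (400x640x3 uint8, red, green, blue); there is no depth.
- vision.get_calibration(name): a dict with "fx", "fy", "cx", "cy" (pixels), "position" and "orientation" of the camera in the world. Camera axes: x right, y down, z forward; pixel columns grow to the right and rows downward; lengths in m; the calibration is good to about 2 mm. A picture is of the moment at which its call begins: read the wrist's pose just before it. get_calibration takes no time and is no camera call; for the wrist camera it gives the pose at the moment of the call.
A pose or a line that the arm cannot do raises r.PlanningError and nothing moves.
- r.sign_off(): hands the job in; it is judged then, once.
Trained networks look in the newest picture that a camera, given by its name, has taken for a name from the list of things; names that differ only in an ending like _2 or _b are one class to them, and where a whole thing is asked for, a point or a joint stands for the part that bears it (a point fixed in the world has none). Each returns a list of dicts, best first, with "score" (0 to 1); they miss things now and then, are a little off and sometimes report something else, mostly with a low value. They report only what shows in the picture. A call takes as long as a camera call. They do not tell look-alikes from the thing itself.
- models.boxes_of(thing, camera): "at" ([x, y, z] in m, in world coordinates, good to about 4 mm: the middle of the surface that is visible of it).
- models.regions_of(thing, camera): "pixels" (400x640 bool, what is visible of it).
- models.mark_of(thing, camera): "at" ([x, y, z] in m, in world coordinates, good to about 4 mm: a listed point, or the origin of a listed thing).
Readings, each from a call of its own:
- telemetry.current_t(): time.
- telemetry.current_joints(): joint angles.
- telemetry.current_dq(): joint speeds.
- telemetry.current_joint_efforts(): joint torques, N m.
- telemetry.current_ee_pos(): TCP position.
- telemetry.current_tool_rot(): TCP orientation.
- telemetry.current_wrist_force(): force on the tool from outside, world axes, zero at the start.
- telemetry.current_torque(): the same for the moment, N m.
- telemetry.current_opening(): finger opening in m.
- telemetry.current_finger_force(): force on a finger pad.
Only numpy, scipy, OpenCV 4.12 (cv2) and the standard library are available. Lean on these libraries where they do the work, as an engineer would, in place of code of your own. Each camera call takes 0.05 s, during which the arm holds its last target. There are 200 camera calls.

## Working session

There is one attempt and no reset: what is moved stays moved. The work goes in short steps, each a Python script; the robot and the scene stay as the last script left them, time stands still between calls to the robot, and variables do not carry over. Pictures are saved under pics/ and viewed, at most 10 in all, crops included, and the job is handed in when it is done.

```bash
mkdir -p pics; ls
python3 - <<'E'
from plant import r, vision, models, telemetry
import cv2,numpy as np
for c in ["top","scene"]:
    im=vision.snapshot(c); cv2.imwrite(f"pics/{c}0.png",im[:,:,::-1])
    k=vision.get_calibration(c); print(c,k)
    for t in ["plate","large_ring","small_ring","piston","dish","dish_bearing","pinion","bearing"]:
        print(t,[(np.round(d["at"],3).tolist(),round(d["score"],2)) for d in models.mark_of(t,c)][:4])
print(telemetry.current_t(), r.nose_length)
E
```

```text
pics
top {'fx': 492.7755866257559, 'fy': 492.7755866257559, 'cx': 313.67568222986296, 'cy': 202.83288513766362, 'position': array([0.28242723, 0.10953821, 1.15493224]), 'orientation': array([-0.07549163,  0.74295327, -0.66145525,  0.06927051])}
plate [([0.49, -0.048, -0.003], 0.94), ([0.544, -0.044, 0.034], 0.39)]
large_ring []
small_ring [([0.592, -0.209, 0.031], 0.28)]
piston [([0.447, -0.179, 0.026], 0.87)]
dish [([0.597, 0.445, 0.002], 0.85), ([0.546, 0.279, 0.004], 0.81), ([0.545, -0.043, 0.031], 0.79), ([0.535, -0.046, 0.033], 0.4)]
dish_bearing [([0.492, -0.048, -0.002], 0.55)]
pinion [([0.59, -0.211, 0.032], 0.75), ([0.494, -0.049, -0.004], 0.47)]
bearing [([0.585, 0.125, 0.032], 0.78)]
scene {'fx': 418.05519498032726, 'fy': 418.05519498032726, 'cx': 317.93341495842066, 'cy': 198.2075528538417, 'position': array([-0.10716493, -0.67426982,  0.70170802]), 'orientation': array([-0.45058027,  0.82833182, -0.29276202,  0.15853771])}
plate [([0.496, -0.047, 0.002], 0.85)]
large_ring []
small_ring [([0.441, 0.07, 0.028], 0.46)]
piston [([0.445, -0.183, 0.031], 0.56)]
dish [([0.594, 0.445, 0.004], 0.97), ([0.543, -0.042, 0.03], 0.94), ([0.543, 0.281, -0.005], 0.77)]
dish_bearing [([0.534, -0.047, 0.033], 0.6)]
pinion [([0.591, -0.206, 0.034], 0.69), ([0.544, -0.044, 0.028], 0.2)]
bearing [([0.585, 0.125, 0.028], 0.63)]
0.9 0.025
```

View pics/top0.png

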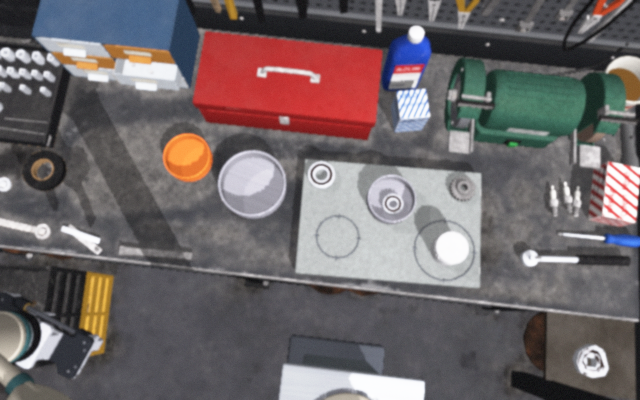

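View pics/scene0.png

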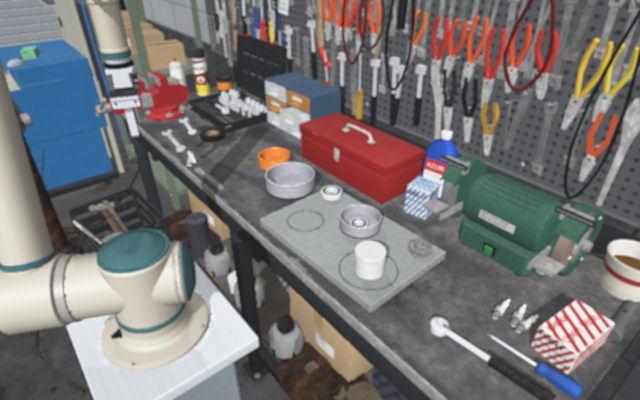

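The top view shows three dish candidates: orange bowl (188,157), large grey bowl (252,184) and smaller grey dish on the plate (391,199). The last fits: it is not orange, it is the smaller of the two grey ones, and a bearing lies in it. The piston is at (452,247) on the large ring (~(445,250)), and the small ring is at (337,237). I'll confirm in a rectified crop.

```bash
cat > h.py <<'E'
from plant import r, gripper_to, inverse_kinematics, vision, models, telemetry
import cv2, numpy as np
from scipy.spatial.transform import Rotation as R
def cam(c):
    k=vision.get_calibration(c); q=k["orientation"]
    M=R.from_quat([q[1],q[2],q[3],q[0]]).as_matrix()
    K=np.array([[k["fx"],0,k["cx"]],[0,k["fy"],k["cy"]],[0,0,1]])
    return K,M,np.array(k["position"])
X1,Y1,S=0.68,0.22,1400.  # rectified image: row=(X1-x)*S, col=(Y1-y)*S
def rect(im,c,z=0.03,shape=(460,740)):
    K,M,p=cam(c)
    P=K@M.T   # world->img: P@(X-p)
    H=np.c_[P[:,0],P[:,1],P@(np.array([0,0,z])-p)]
    A=np.array([[0,-1/S,X1],[-1/S,0,Y1],[0,0,1]])  # (col,row)->(x,y)
    return cv2.warpPerspective(im,H@A,shape[::-1],flags=cv2.INTER_CUBIC|cv2.WARP_INVERSE_MAP)
def xy(col,row): return X1-row/S, Y1-col/S
def down(yaw): # tool z down, tool y at world angle yaw+90deg ; yaw=0: y axis of tool = -y world
    q=(R.from_euler('z',yaw)*R.from_quat([1,0,0,0])).as_quat()
    return [q[3],q[0],q[1],q[2]]
E
python3 - <<'E'
from h import *
im=vision.snapshot("top"); g=rect(im,"top"); cv2.imwrite("pics/rect0.png",g[:,:,::-1])
gr=cv2.GaussianBlur(cv2.cvtColor(g,cv2.COLOR_RGB2GRAY),(5,5),0).astype(float)
dark=cv2.morphologyEx(gr,cv2.MORPH_CLOSE,np.ones((15,15)))-gr
a=np.linspace(0,2*np.pi,360)
for n,rad,(x0,y0) in [("large",.0685,(.447,-.17)),("small",.0485,(.46,.06))]:
    best=max((np.mean(np.minimum(25,cv2.remap(dark.astype(np.float32),((Y1-y-rad*np.sin(a))*S).astype(np.float32)[None],((X1-x-rad*np.cos(a))*S).astype(np.float32)[None],1))),x,y)
      for x in np.arange(x0-.04,x0+.04,.001) for y in np.arange(y0-.04,y0+.04,.001))
    print(n,best)
print(telemetry.current_tool_rot(), down(0))
E
```

```text
large (np.float32(24.289827), np.float64(0.44000000000000006), np.float64(-0.175))
small (np.float32(25.0), np.float64(0.44400000000000006), np.float64(0.07100000000000004))
[4.14131057e-05 1.66612676e-01 9.86022419e-01 5.37093861e-05] [np.float64(0.0), np.float64(1.0), np.float64(0.0), np.float64(0.0)]
```

View pics/rect0.png

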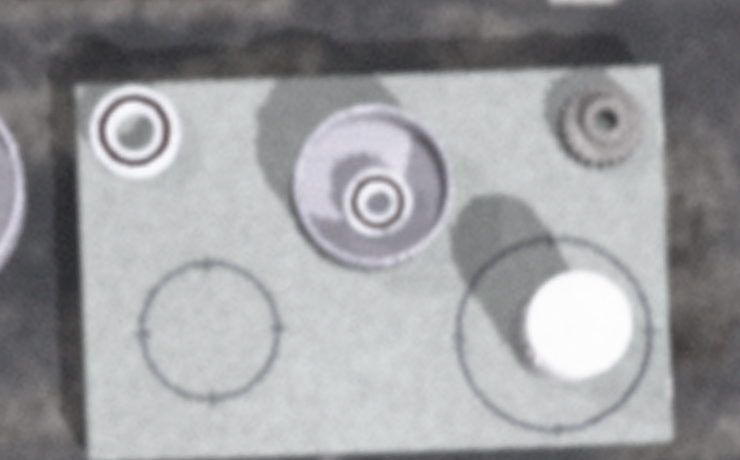

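The crop confirms it: the grey dish at (371,188), with a bearing in it, is the one meant. Small ring centre is about (0.444, 0.071) and large ring centre about (0.441, −0.176). Next I slide the piston.

Run:
```python
from h import *
q=down(np.pi); px,py=.446,-.181; z=.064
r.move_to([px,py,.17],q)
gripper_to(.094)
print(r.move_l([px,py,z],vel=.12,guard=15))
gripper_to(.06,f_grip=8)
print(telemetry.current_opening(),telemetry.current_finger_force(),telemetry.current_ee_pos())
im=vision.snapshot("top"); print([(np.round(d["at"],3),d["score"]) for d in models.mark_of("piston","top")][:2])
for p in [(.424,-.10),(.424,.005),(.443,.070)]: r.move_l([*p,z],vel=.1)
print(telemetry.current_ee_pos(),telemetry.current_opening(),telemetry.current_wrist_force())
for c in ["top","scene"]:
    im=vision.snapshot(c); print(c,[(np.round(d["at"],3),d["score"]) for d in models.mark_of("piston",c)][:2])
gripper_to(.094)
r.move_l([*telemetry.current_ee_pos()[:2],.17],vel=.15)
r.move_to([.42,-.09,.2],down(np.pi+.35))   # clear small ring view
im=vision.snapshot("top"); cv2.imwrite("pics/rect1.png",rect(im,"top")[:,:,::-1])
for t in ["piston","dish","dish_bearing"]: print(t,[(np.round(d["at"],3),d["score"]) for d in models.mark_of(t,"top")][:4])
print(telemetry.current_t())
```

```text
False
0.06967973084114845 8.000246502051596 [ 0.44611367 -0.18062126  0.06435675]
[(array([ 0.442, -0.18 ,  0.026]), 0.85)]
[0.44099082 0.07088201 0.06406075] 0.06991313607923506 [-0.71551286 -0.62719221  6.50915143]
top [(array([0.439, 0.068, 0.027]), 0.8)]
scene [(array([0.434, 0.07 , 0.03 ]), 0.66), (array([ 0.498, -0.05 ,  0.002]), 0.66)]
piston [(array([0.438, 0.072, 0.026]), 0.73)]
dish [(array([0.597, 0.444, 0.002]), 0.81), (array([ 0.543, -0.046,  0.031]), 0.8), (array([0.544, 0.281, 0.004]), 0.58)]
dish_bearing [(array([ 0.535, -0.049,  0.034]), 0.53)]
11.1083
```

View pics/rect1.png

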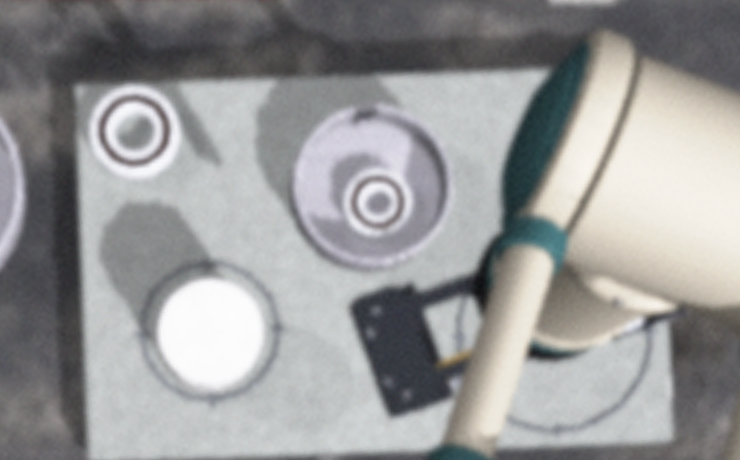

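The piston is inside the small ring, but about 8 mm towards −x after parallax correction. The top circle is at (211,333). I'll nudge it +x, then take the dish by its wall on the leading side, with the fingertips above the height of the bearing.

Run:
```python
from h import *
q=down(np.pi); z=.064
r.move_to([.437,.0712,.17],q)
print(r.move_l([.437,.0712,z],vel=.12,guard=15))
gripper_to(.06,f_grip=8)
e=np.array(telemetry.current_ee_pos())
r.move_l([e[0]+.008,.0708,z],vel=.04); r.hold(.3)
print(e,telemetry.current_ee_pos())
gripper_to(.094)
r.move_l([*telemetry.current_ee_pos()[:2],.17],vel=.15)
# dish
c=np.array([.541,-.043]); t=np.array([.442,-.176]); u=(t-c)/np.linalg.norm(t-c)
qd=down(np.arctan2(u[1],u[0])+np.pi/2+np.pi*2*0 + np.pi)
g=c+.053*u; zd=.077
r.move_to([*g,.15],qd)
gripper_to(.034)
im=vision.snapshot("wrist"); cv2.imwrite("pics/w2.png",im[:,:,::-1])
im=vision.snapshot("top"); G=rect(im,"top"); cv2.imwrite("pics/rect2.png",G[:,:,::-1])
print([(np.round(d["at"],3),d["score"]) for d in models.mark_of("piston","top")][:1], g,u,telemetry.current_joints(),telemetry.current_t())
K,M,p=cam("wrist")  # predicted rim grip point in the wrist picture
for P in [[*g,.065],[*c,.065]]:
    v=K@M.T@(np.array(P)-p); print(v[:2]/v[2])
cv2.imwrite("pics/both2.png",np.vstack([cv2.imread("pics/w2.png")[:,:,:][::1],]))
```

```text
False
[0.43722869 0.07124525 0.0643257 ] [0.44412102 0.07088674 0.06402191]
[(array([0.446, 0.069, 0.028]), 0.55)] [ 0.50935365 -0.0855148 ] [-0.59710104 -0.80216604] [-3.01160741e-01  2.48837173e-01  1.75567324e+00  3.42465506e-05
  1.13709624e+00 -1.23202289e+00] 17.3667
[318.83741342 210.84607836]
[378.01536666 210.8070568 ]
```

View pics/w2.png

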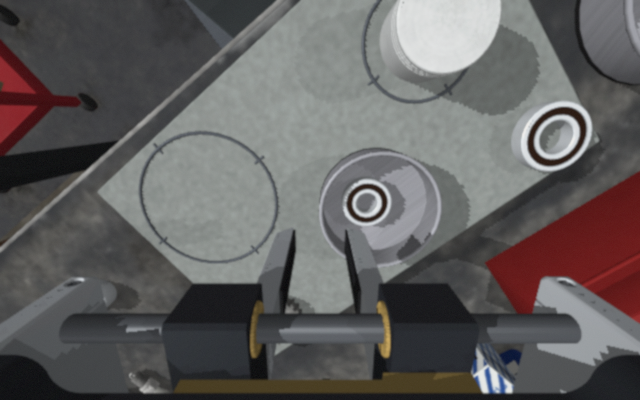

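View pics/rect2.png

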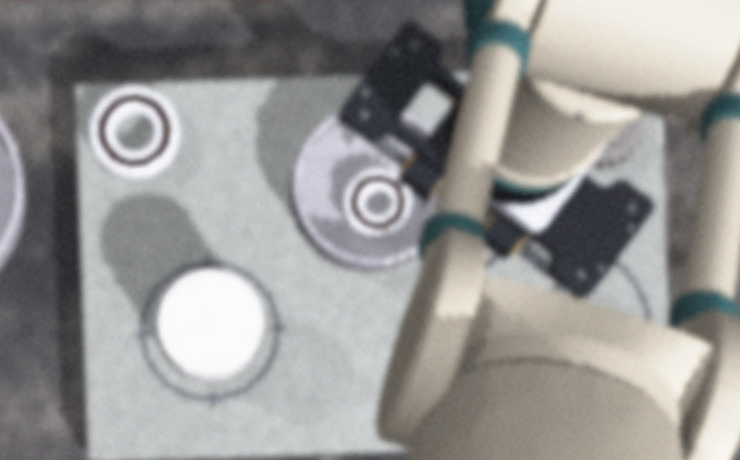

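The piston is now well centred. In the wrist picture the dish rim spans columns 320–442, centre about (381,206), against a prediction of (378,211). I'll correct by about 4 mm tangentially and 2 mm radially, then grip the wall and slide.

Run:
```python
from h import *
u=np.array([-.5971,-.80217]); v=np.array([-.80217,.5971])
c=np.array([.541,-.043])+.004*v-.002*u; g=c+.053*u; z=.077; t=np.array([.442,-.176])
r.move_l([*g,.15],vel=.05)
print(r.move_l([*g,z],vel=.08,guard=10))
gripper_to(0.0,f_grip=15)
e=np.array(telemetry.current_ee_pos()); print(telemetry.current_opening(),e,g,telemetry.current_wrist_force())
r.move_l([*(t+.053*u),z],vel=.06); r.hold(.3)
print(telemetry.current_ee_pos(),t+.053*u,telemetry.current_opening(),telemetry.current_wrist_force())
im=vision.snapshot("wrist"); cv2.imwrite("pics/w3.png",im[:,:,::-1])
K,M,p=cam("wrist")
for P in [[*t,.065],[*t,.03]]:
    w=K@M.T@(np.array(P)-p); print(w[:2]/w[2])
vision.snapshot("scene"); print([(np.round(d["at"],3),d["score"]) for d in models.mark_of("dish","scene")][:4],telemetry.current_t())
```

```text
False
0.004651234772259303 [ 0.50776822 -0.08179614  0.0772184 ] [ 0.50733922 -0.08152227] [ 0.57563138 -0.44249144  0.58218173]
[ 0.40978713 -0.21859283  0.07711014] [ 0.4103537  -0.21851501] 0.0043189980005711595 [2.23376491 4.53023102 5.72556851]
[400.75464254 248.5968006 ]
[388.18659637 227.67986469]
[(array([ 0.443, -0.178,  0.028]), 0.85), (array([0.595, 0.446, 0.005]), 0.71), (array([ 0.545,  0.278, -0.003]), 0.55)] 22.65
```

View pics/w3.png

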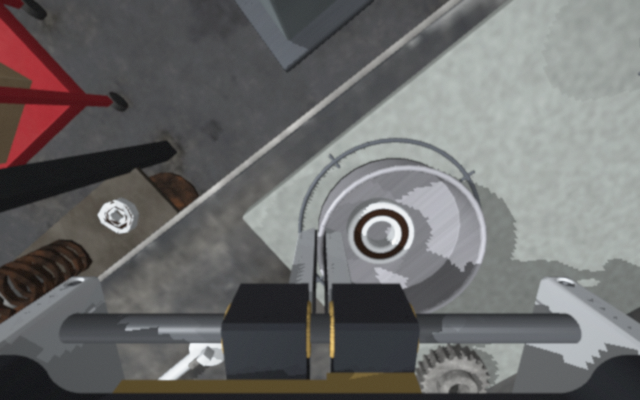

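Held dish rim centre is about (402,249), and the predicted ring target is (401,249), so it is well placed. The bearing is in the dish at (382,234). Release, retreat and check.

Run:
```python
from h import *
gripper_to(.03)
r.move_l([*telemetry.current_ee_pos()[:2],.2],vel=.12)
r.move_to([.25,.4,.25],down(np.pi))
im=vision.snapshot("top"); cv2.imwrite("pics/rect4.png",rect(im,"top")[:,:,::-1])
for t in ["piston","dish","dish_bearing","pinion","bearing"]: print(t,[(np.round(d["at"],3),round(d["score"],2)) for d in models.mark_of(t,"top")][:3])
print(telemetry.current_t())
```

```text
piston [(array([0.442, 0.07 , 0.026]), 0.64), (array([ 0.494, -0.048, -0.004]), 0.23)]
dish [(array([0.547, 0.279, 0.   ]), 0.74), (array([ 0.442, -0.174,  0.03 ]), 0.73), (array([0.596, 0.446, 0.001]), 0.67)]
dish_bearing [(array([ 0.434, -0.18 ,  0.032]), 0.66)]
pinion [(array([ 0.592, -0.213,  0.032]), 0.79)]
bearing [(array([0.585, 0.123, 0.03 ]), 0.74)]
27.0083
```

View pics/rect4.png

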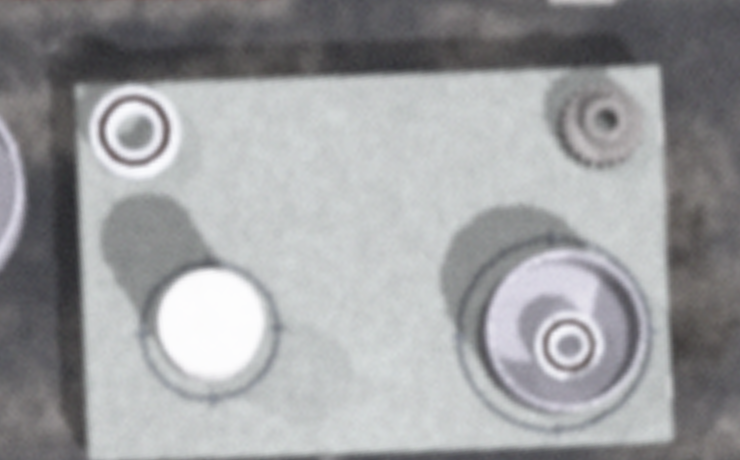

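Both are centred in their rings: piston at (212,322), dish at (566,330). The gear and the other bearing are where they were. Handing in.

```bash
python3 -c "
from plant import r
print(r.sign_off())"
```

```text
the job is handed in; nothing more can be done
None
```

The piston is in the small ring and the dish, with its bearing still inside, is in the large ring; both were slid and released, the gear and other bearing did not move, and I handed the job in at about 27 s (no verdict came back).

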